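Press a spring-return maker's stamp flush on a tilted reading stand and hold it

TASK

Put the maker's mark on the inlay of the tilted reading stand: take the spring-loaded hand stamp by its wooden grip, tilt it to match the sloping panel and set its foot flat on the face with the die still up, centred on the rectangular inlay and square with it. Then push the grip straight towards the face until the die is home, and finish while holding it so, foot flush and die pressed home, because the mark needs time to take. Do not let the die down anywhere else, do not lean hard on the stand, and leave the other things on the bench where they lie.

Things in the scene. Friction and masses are not known exactly. Their poses are not given: they have to be found in the camera images.
- stamp: Spring-loaded hand stamp, loose, about 0.5 kg, upright on the bench; the same after a half turn about z. Origin: centre of the flat underside of its foot, an aluminium frame 64 (x) by 90 (y) by 9 mm thick; z up through the grip. Two pillars with springs at y = +-35 mm, tops at z = 71 mm, guide a crosshead (26 by 92 mm, z = 44 to 64) with a wooden grip bar on a 20 mm stem.
- grip (a point): Centre of the dark wooden grip bar: 28 mm (x) by 84 mm (y) by 30 mm high, its top 120 mm above the foot's underside with the die up; this point lies at 105 mm (89 with the die home). It moves with the crosshead; axes as those of stamp. Pinch the bar across its 28 mm.
- stamp_head (a joint): Travel of the crosshead, with grip and die, towards the foot, m: 0 = die up (springs hold it there), 0.016 = die home on its stop, die face level with the foot's underside. The springs push back with about 4 N at the start of the travel and 10 N at the end; the foot stays on the face while the grip is pushed towards it.
- stand: Wooden reading stand fixed to the bench, 190 mm square: base, and a pale panel hinged at the edge nearer the robot and clamped rigid at a tilt of 17 to 35 degrees (differs each time), rising away from the robot. A ledge 14 mm wide stands 12 mm proud of the face along its lower edge. Origin: centre of the base's underside; z up, x from the hinge edge to the raised edge, y along the hinge.
- inlay (a point): Centre of the rectangular inlay (46 by 62 mm, thin dark border, long side parallel to the ledge) on the panel's face, 94 mm up the slope from the ledge, midway across, 70 to 105 mm above the bench. Axes: z = outward normal of the face, x = up the slope, y = along the ledge. stamp shall coincide with this frame (or be a half turn about z from it).
- wax_block: Bystander: small tan block 68x73x24 mm, lying behind the stamp (farther from the robot), about 110 mm from its centre. Origin: centre of the underside.
- marker: Bystander: black and red marker pen 140 mm long, 19 mm thick, lying on the robot's side of the stamp, about 80 mm from its centre. Origin: centre of the underside.
- brush: Bystander: flat glue brush 166 mm long, 11 mm thick, lying behind the stand. Origin: centre of the underside.
- block_c: Bystander: ash strip 55x182x24 mm, at the front on the right. Origin: centre of the underside.

How it is judged:
On the way, in this order (a step that is already met when the one before it is completed fails the run):
1. the stamp is lifted clear of the bench with the die up (height (world z) of stamp above 0.04 m and value of joint stamp_head below 0.008 m and distance between stamp and inlay above 0.02 m and contact force between the fingers and stamp above 3 N), for 0.1 s.
2. the foot stands flush on the sloping face over the inlay, in the grip, with the die still up (angle between the z axis of stamp and the z axis of inlay, either way round below 0.045 rad and z of stamp in the frame of inlay between -0.003 and 0.003 m and distance between stamp and inlay below 0.009 m and angle between the y axis of stamp and the y axis of inlay, either way round below 0.1 rad and contact force between the fingers and stamp above 3 N and contact force between stamp and stand above 0.5 N and value of joint stamp_head below 0.008 m), for 0.2 s.
At the end, for the whole second after the job is handed in: The stamp is still in the fingers (over 3 N), its foot flush on the panel (within 2.6 degrees and 3 mm of the face), at rest, centred on the inlay within 9 mm and square with it within 5.7 degrees, the die home (over 13 of its 16 mm), the foot pressing on the stand with 4 to 35 N (angle between the z axis of stamp and the z axis of inlay, either way round below 0.045 rad and z of stamp in the frame of inlay between -0.003 and 0.003 m and distance between stamp and inlay below 0.009 m and angle between the y axis of stamp and the y axis of inlay, either way round below 0.1 rad and contact force between the fingers and stamp above 3 N and value of joint stamp_head above 0.013 m and contact force between stamp and stand between 4 and 35 N and linear speed of stamp below 0.01 m/s); the arm keeps its last pose, push and grip.
It fails at once if the die is let down (over 9 mm) away from the inlay (value of joint stamp_head above 0.009 m and distance between stamp and inlay above 0.03 m).
It fails at once if the stamp is pressed on the stand with over 60 N (contact force between stamp and stand above 60 N).
It fails at once if a bystander is moved by over 25 mm (distance of any of wax_block, marker, brush, block_c from where it was at the start of the episode above 0.025 m).
It also fails if it takes over 38 s, if anything falls off the work surface, if the arm or the gripper's body presses on something with over 40 N, if the wrist force passes 120 N, or if a joint passes its speed limit or range.

ROBOT

A 7-joint arm with a two-finger parallel gripper is mounted at the origin on a cart in front of the work surface, level with it; the furniture and walls round the work are solid. World frame = base frame: x ahead of the robot, y to its left, z up, the work surface at z = 0. Lengths are in m, angles in rad, forces in N, time in s.
With the tool pointing down it reaches from about 0.425 to 0.925 m from the base axis. Payload 6.8 kg.
Tool frame: the origin (TCP) lies between the finger pads; the fingertips stand 22 mm ahead of it and the grasp point (between the pads) lies 3 mm ahead of it; z points along the fingers, y is the direction in which the jaws open and shut (so a half turn about z gives the same grasp; the last joint's range is limited). The gripper opens to 85 mm and grips with 20 to 120 N. Pads are 22 mm wide; open, the fingers measure 114 mm over their backs; the gripper's body (76 mm by 85 mm) begins 54 mm behind the grasp point. The pads swing forward as they close: fully open they stand 13 mm farther back than shut.
Start: joints at [1.237, 0.477, 0.022, 1.555, -0.011, 1.109, -0.083], TCP at [0.151, -0.658, 0.253] pointing down, gripper open.
Joint ranges: [-2.96, 2.96], [-0.34, 2.1], [-1.41, 1.46], [0.24, 2.44], [-1.37, 4.51], [0.17, 1.92], [-2.96, 2.96]. Speed limits (rad/s): [2.39, 2.39, 3.14, 3.14, 3.14, 3.14, 3.14].

INTERFACE

Orientations are given as a unit quaternion [w, x, y, z].
In Python, from station import bot gives the robot as it stands. The module is installed in compiled form; this text tells all that it offers.
- The arm moves only by the tool drive_tool, never from a script. Its argument "series" is one flat list of numbers, 7 for each row, row after row: the opening, from -1 (shut) to 1 (fully open), then the shift along the tool's x, y, z in mm, then the turn, a rotation vector about the tool's x, y, z in rad. In form: [jaw, x, y, z, wx, wy, wz, jaw, x, y, z, wx, wy, wz, ...]. A call has 1 to 12 rows; each row shifts and turns the commanded pose from where the row before left it, along the tool's axes as they then stand; what a row does not reach is not made up. A row lasts 1/8 s, in which the tool goes at most 62.5 mm and 10.7 degrees, less where a joint would pass 70% of its speed; a pose out of reach is approached as far as the arm can. A call with a gripper value outside its range is refused whole. The fingers move at their own pace and stop on an object; "force" is the grip in N (left out, the last holds). Time passes only in rows, so rows that do not move let the fingers close. It gives the time, the measured TCP pose, the force and the opening at its end, in the units of the state.
- bot.get_obs(): the state, without advancing time (a new reading comes with each control period).
- bot.read_camera(name): name is "scene" or "top"; returns a dict with "pixels" (420x560x3 uint8, blue, green, red), "camera_matrix" (3x3 intrinsics, pixels), "rvec" (rotation vector, rad) and "tvec" (3), from world to camera coordinates, as OpenCV has them. Camera axes: x right, y down, z forward; pixel columns grow to the right and rows downward; lengths in m; the calibration is good to about 2 mm. A picture is of the moment at which its call begins. There is no depth.
- bot.hand_in(): hands the job in, once; it reports no verdict.
The state is a dict: "t": time; "q": joint angles; "joint_vel": joint speeds; "joint_torque": joint torques, N m; "eef_pos": TCP position; "tool_rot": TCP orientation; "contact_force": force on the tool from outside, world axes, zero at the start; "torque": the same for the moment, N m; "gripper_width": opening from 0.0 (shut) to 1.0 (fully open).
Only numpy, scipy, OpenCV 4.12 (cv2) and the standard library are available. Lean on these libraries where they do the work, as an engineer would, in place of code of your own. Each camera call takes 0.05 s, during which the arm holds its last target. There are 200 camera calls.

## Working session

There is one attempt and no reset: what is moved stays moved. The work goes in short steps, Python scripts to look and compute and a tool call to move; the robot and the scene stay as the last step left them, time stands still between calls to the robot, and variables do not carry over. Pictures are saved under pics/ and viewed, about 8 in all and at most 12, crops included, and the job is handed in when it is done.

Besides the shell and the picture viewer there is one more tool, called after ">>>" by a JSON object that holds its "api" and its "payload". drive_tool: Moves the arm, as the interface text tells. Its arguments: {"type":"object","properties":{"series":{"type":"array"},"force":{"type":"number"}},"required":["series"]}

```bash
mkdir -p pics
python3 - <<'E'
from station import bot
import cv2,numpy as np,pickle
o=bot.get_obs();print(o)
d={}
for n in("scene","top"):
    c=bot.read_camera(n);d[n]=c;cv2.imwrite(f"pics/{n}0.png",c["pixels"])
    R=cv2.Rodrigues(np.array(c["rvec"],float))[0];print(n,c["camera_matrix"],-R.T@np.array(c["tvec"]).ravel(),R[2])
pickle.dump(d,open("c0.pkl","wb"))
E
```

```text
{'t': 0.0, 'q': array([ 1.23692344,  0.47780822,  0.02235069,  1.55645679, -0.01152819,
        1.10930091, -0.0830567 ]), 'joint_vel': array([ 0.00115023,  0.00073696, -0.00017217, -0.00071751, -0.00160052,
       -0.0020172 , -0.00099875]), 'joint_torque': array([-1.63935107e-03, -5.96456265e+01,  1.60741836e+00, -2.81199056e+01,
        1.24703109e-02,  9.26051434e-03,  1.25069900e-05]), 'eef_pos': array([ 0.15096966, -0.65732968,  0.25231819]), 'tool_rot': array([-9.08270875e-04,  9.93632270e-01,  1.12667923e-01, -1.62085314e-04]), 'contact_force': array([-0.3216824 ,  0.78216117,  0.8245226 ]), 'torque': array([-0.04476266, -0.04072096, -0.02356868]), 'gripper_width': 1.0014840227265742}
scene [[516.85392835   0.         280.82812719]
 [  0.         516.85392835 206.66648441]
 [  0.           0.           1.        ]] [-0.43728159  0.73329773  0.77101872] [ 0.72354532 -0.46213373 -0.51275197]
top [[424.02613458   0.         278.9689457 ]
 [  0.         424.02613458 206.74807946]
 [  0.           0.           1.        ]] [0.39392968 0.12134614 1.25348707] [ 1.31611385e-01 -3.24668664e-04 -9.91301336e-01]
```

View pics/scene0.png

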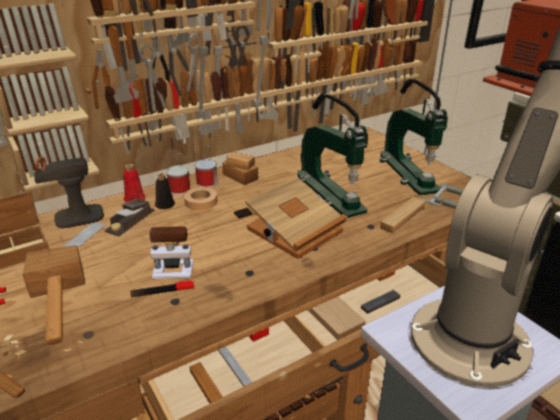

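View pics/top0.png

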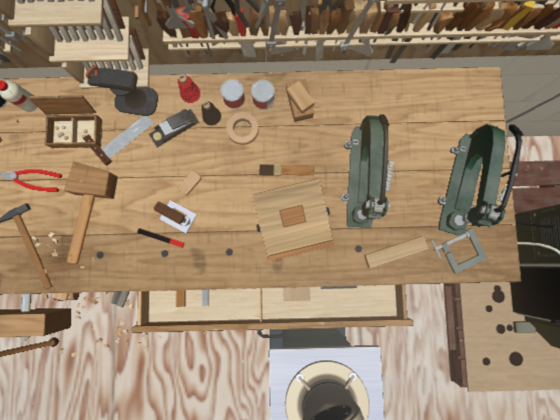

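The scene view shows the stamp at about (170,255) and the stand at (295,213). In the top view they are at (175,215) and (292,220). Next I'll enlarge both in both views.

Run:
```python
import cv2,numpy as np,pickle
d=pickle.load(open("c0.pkl","rb"))
def crop(n,x,y,w,h,s):
    im=cv2.resize(d[n]["pixels"][y:y+h,x:x+w],None,fx=s,fy=s,interpolation=cv2.INTER_CUBIC)
    for i in range(0,w,10):
        cv2.line(im,(i*s,0),(i*s,6 if (x+i)%50 else 14),(0,255,255),1)
        if (x+i)%20==0: cv2.putText(im,str(x+i),(i*s,20),0,.35,(0,255,255),1)
    for i in range(0,h,10):
        cv2.line(im,(0,i*s),(6,i*s),(0,255,255),1)
        if (y+i)%20==0: cv2.putText(im,str(y+i),(8,i*s+4),0,.35,(0,255,255),1)
    return im
a=np.hstack([crop("scene",140,220,60,70,8),crop("top",150,195,40,70,8)]);cv2.imwrite("pics/st.png",a)
b=np.hstack([crop("scene",240,170,110,90,4),crop("top",245,170,90,90,4)]);
cv2.imwrite("pics/sd.png",b);print(a.shape,b.shape)
```

```text
(560, 800, 3) (360, 800, 3)
```

View pics/st.png

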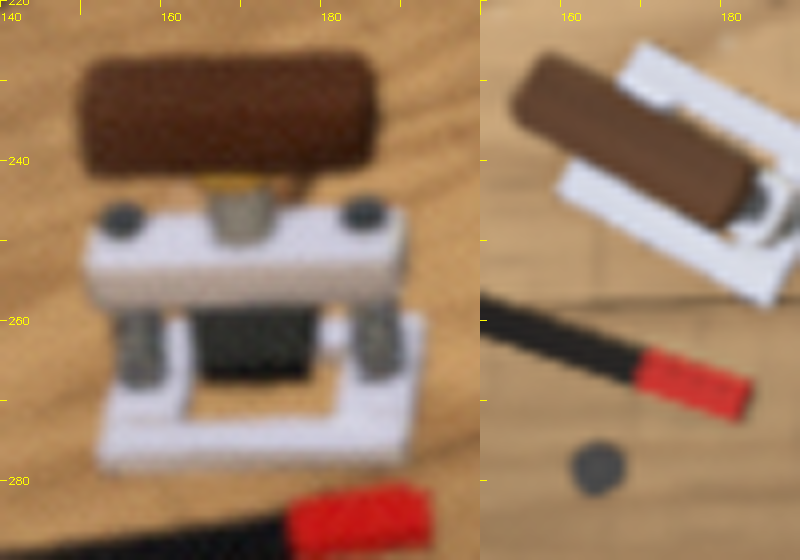

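View pics/sd.png

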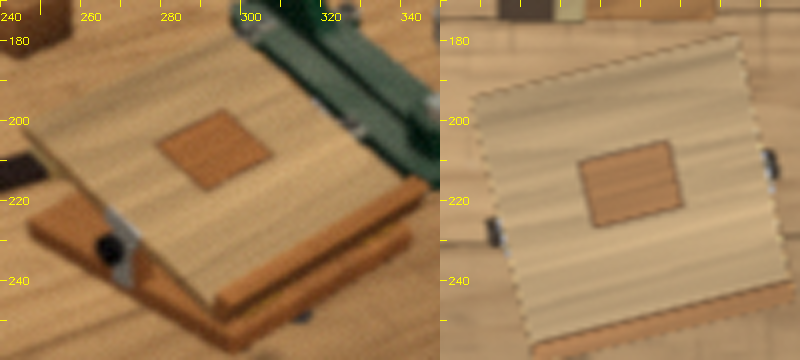

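```bash
cat > h.py <<'E'
import numpy as np,cv2,pickle
from scipy.spatial.transform import Rotation as Ro
from scipy.optimize import least_squares
d=pickle.load(open("c0.pkl","rb"))
def proj(n,P):
    c=d[n];return cv2.projectPoints(np.atleast_2d(np.asarray(P,float)),np.array(c["rvec"],float),np.array(c["tvec"],float),c["camera_matrix"],None)[0][:,0]
def px(p,off,org,s): return [(p[0]-off+.5)/s-.5+org[0],(p[1]+.5)/s-.5+org[1]]
E
python3 - <<'E'
from h import *
S=lambda p:px(p,0,(140,220),8)
T=lambda p:px(p,480,(150,195),8)
# stamp: free grip triangulation
g={"scene":S((228,115)),"top":T((635,139))}
r=least_squares(lambda X:np.r_[proj("scene",X)[0]-g["scene"],proj("top",X)[0]-g["top"]],[.4,.3,.1]);print("grip",r.x,r.fun)
# stamp model fit: x,y,z0,yaw
obs=[("top",T((640,42)),(.032,.045,.009)),("top",T((555,185)),(-.032,.045,.009)),("top",T((772,305)),(-.032,-.045,.009)),
("scene",S((228,115)),(0,0,.105)),("top",T((635,139)),(0,0,.105)),
("scene",S((100,466)),(-.032,.045,0)),("scene",S((405,466)),(-.032,-.045,0)),("scene",S((425,316)),(.032,-.045,.009)),
("scene",S((124,206)),(0,.035,.071)),("scene",S((364,203)),(0,-.035,.071))]
def f(p): 
    R=Ro.from_euler("z",p[3]);return np.concatenate([proj(n,R.apply(m)+p[:3])[0]-o for n,o,m in obs])
for y0 in(-.5,.5,0):
    r=least_squares(f,[.35,.4,0,y0]);print("stamp",r.x.round(4),r.cost);print(r.fun.reshape(-1,2).round(1).tolist())
S=lambda p:px(p,0,(240,170),4)
T=lambda p:px(p,440,(245,170),4)
h=[(.023,.031),(.023,-.031),(-.023,-.031),(-.023,.031)]
o2=[]
for n,F,ps in(("scene",S,[(157,145),(222,109),(272,155),(208,190)]),("top",T,[(578,161),(668,141),(683,206),(594,226)])):
    for a,b in zip(ps,h): o2.append((n,F(a),b,0))
o2+=[("scene",S((22,128)),(0,.095),1),("top",T((472,97)),(0,.095),1),("top",T((740,35)),(0,-.095),1),("scene",S((216,295)),(0,.095),2),("top",T((530,343)),(0,.095),2),("top",T((783,280)),(0,-.095),2),("scene",S((420,177)),(0,-.095),2)]
def fr(p): return Ro.from_euler("ZY",[p[3],-p[4]])
def f(p):
    R=fr(p);out=[]
    for n,o,b,k in o2:
        m=(b[0]+(0,p[5],p[6])[k],b[1],(0,0,.012)[k]);out.append(proj(n,R.apply(m)+p[:3])[0]-o)
    return np.concatenate(out)
r=least_squares(f,[.4,.1,.09,.2,.4,.09,-.09]);print("inlay",r.x.round(4),"tilt deg",np.degrees(r.x[4]),r.cost);print(r.fun.reshape(-1,2).round(1).tolist())
J=np.linalg.inv(r.jac.T@r.jac);print("sd@0.6px",(.6*np.sqrt(np.diag(J))).round(4))
E
```

```text
grip [0.53868875 0.41993594 0.10521523] [-0.55856548 -0.12059734  0.59007982  0.32519585]
stamp [ 0.5382  0.4189  0.0014 -0.5282] 2.8531921160878335
[[1.1, -0.3], [0.6, 0.7], [-0.2, 0.4], [-0.1, -0.6], [0.8, 0.4], [-0.5, 0.6], [-0.2, -0.3], [-0.1, -0.8], [-0.6, 0.4], [-0.5, 0.2]]
stamp [ 0.5382  0.4189  0.0014 -0.5282] 2.8531921160878655
[[1.1, -0.3], [0.6, 0.7], [-0.2, 0.4], [-0.1, -0.6], [0.8, 0.4], [-0.5, 0.6], [-0.2, -0.3], [-0.1, -0.8], [-0.6, 0.4], [-0.5, 0.2]]
stamp [ 0.5382  0.4189  0.0014 -0.5282] 2.853192116087886
[[1.1, -0.3], [0.6, 0.7], [-0.2, 0.4], [-0.1, -0.6], [0.8, 0.4], [-0.5, 0.6], [-0.2, -0.3], [-0.1, -0.8], [-0.6, 0.4], [-0.5, 0.2]]
inlay [ 0.5242  0.0828  0.0756  0.2105  0.3277  0.0841 -0.0946] tilt deg 18.776118836649946 12.687822228288873
[[-0.6, 0.4], [-0.3, 1.1], [-1.0, 0.3], [-1.5, 0.3], [1.1, 0.5], [0.3, 0.4], [-0.0, -0.2], [0.7, -0.1], [-0.4, -1.3], [0.1, 0.7], [0.1, 0.4], [-1.0, -0.8], [0.5, 1.1], [2.9, 1.0], [-1.7, -0.1]]
sd@0.6px [0.0007 0.0005 0.0009 0.0054 0.0133 0.0012 0.0011]
```

```bash
python3 - <<'E'
from h import *
def tri(s,t):
    r=least_squares(lambda X:np.r_[proj("scene",X)[0]-s,proj("top",X)[0]-t],[.5,0,.2]);return r.x.round(3),r.cost.round(1)
print("lever tip",tri((316,100),(384,163)))
print("press top/lever bend",tri((356,112),(379,120)))
print("ram bottom",tri((354,180),(374,214)))
print("base front corner",tri((365,211),(352,226)),)
print("far press base",tri((430,192),(441,228)))
E
python3 - <<'E'
import sys;sys.path.insert(0,'.')
from h import *
a=cv2.resize(d["scene"]["pixels"][70:220,285:455],None,fx=3,fy=3,interpolation=cv2.INTER_CUBIC)
b=cv2.resize(d["top"]["pixels"][105:255,335:425],None,fx=3,fy=3,interpolation=cv2.INTER_CUBIC)
cv2.imwrite("pics/press.png",np.hstack([a,b]))
E
```

```text
lever tip (array([ 0.631, -0.103,  0.301]), np.float64(144.1))
press top/lever bend (array([ 0.71 , -0.175,  0.229]), np.float64(526.1))
ram bottom (array([ 0.526, -0.134,  0.095]), np.float64(8.0))
base front corner (array([ 0.482, -0.107,  0.024]), np.float64(56.4))
far press base (array([ 0.474, -0.363,  0.01 ]), np.float64(26.2))
```

View pics/press.png

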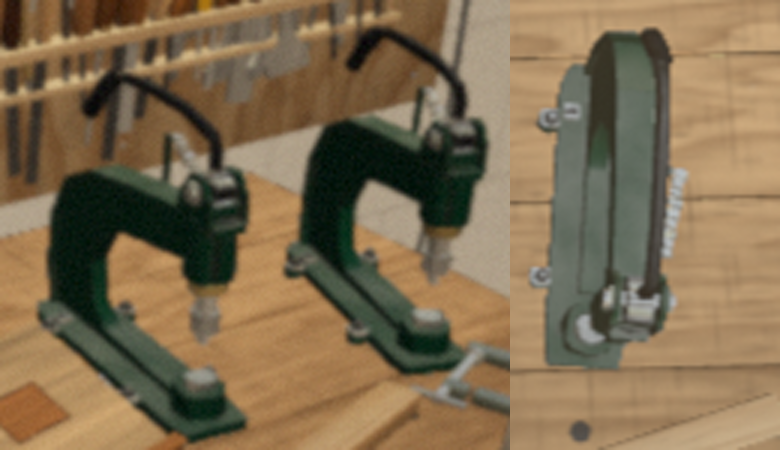

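The near press has its ram at about (0.53,-0.13) and its lever rises towards the back to about 0.35 m high. So I'll raise, retract to r≈0.47 and swing round in an arc.

>>> {"api": "drive_tool", "payload": {"series": [1,0,-15,-20,0,0,0,1,0,-25,-20,0,0,0,1,0,-25,-20,0,0,0,1,0,-25,-20,0,0,0,1,0,-25,-20,0,0,0,1,0,-25,-20,0,0,0,1,0,-25,-20,0,0,0,1,0,-25,-10,0,0,0,1,0,0,0,0,0,0], "force": 40}}

```text
t: 1.23
eef_pos: [0.1083, -0.4719, 0.4042]
tool_rot: [0.001, 0.994, 0.113, 0.0]
contact_force: [-1.1, -0.4, -0.1]
gripper_width: 0.998
```

>>> {"api": "drive_tool", "payload": {"series": [1,58,-3.5,0,0,0,-0.12,1,58,-3.5,0,0,0,-0.12,1,58,-3.5,0,0,0,-0.12,1,58,-3.5,0,0,0,-0.12,1,58,-3.5,0,0,0,-0.12,1,58,-3.5,0,0,0,-0.12,1,58,-3.5,0,0,0,-0.12,1,58,-3.5,0,0,0,-0.12,1,58,-3.5,0,0,0,-0.12,1,58,-3.5,0,0,0,-0.12,1,58,-3.5,0,0,0,-0.12,1,58,-3.5,0,0,0,-0.12]}}

```text
t: 2.72
eef_pos: [0.4829, 0.0473, 0.4025]
tool_rot: [-0.001, 0.671, 0.741, 0.0]
contact_force: [1.7, -0.1, 0.0]
gripper_width: 0.999
```

```bash
cat >> h.py <<'E'
def rel(pos,quat,tp,tR,n):
    "n equal rows (tool frame) from pose to target pose: translation in CURRENT start frame, rotation vector"
    R=Ro.from_quat(np.roll(quat,-1)); rv=(R.inv()*tR).as_rotvec()
    # simulate: constant rotation w/n each row, world straight line
    rows=[];w=rv/n;dp=(np.array(tp)-pos)/n
    for i in range(n):
        rows.append(np.r_[(R.inv().apply(dp)*1000).round(1),w.round(3)]); R=R*Ro.from_rotvec(w)
    return np.array(rows)
E
python3 - <<'E'
from h import *
from station import bot
o=bot.get_obs();print(o["eef_pos"],o["tool_rot"],o["q"])
a=-.528; y=np.array([np.cos(a),np.sin(a),0]);z=np.array([0,0,-1.]);R=Ro.from_matrix(np.c_[np.cross(y,z),y,z])
print(rel(o["eef_pos"],o["tool_rot"],[.538,.419,.25],R,8))
E
```

```text
[0.48289262 0.0472935  0.4025075 ] [-7.04317336e-04  6.71360216e-01  7.41130827e-01  2.50730866e-04] [ 0.44068055  0.09822637 -0.70940083  1.7463186   0.064462    1.32147673
 -0.18357   ]
[[ 45.5    11.4    19.1    -0.     -0.      0.078]
 [ 46.3     7.8    19.1    -0.     -0.      0.078]
 [ 46.8     4.2    19.1    -0.     -0.      0.078]
 [ 47.      0.5    19.1    -0.     -0.      0.078]
 [ 46.9    -3.2    19.1    -0.     -0.      0.078]
 [ 46.5    -6.8    19.1    -0.     -0.      0.078]
 [ 45.8   -10.4    19.1    -0.     -0.      0.078]
 [ 44.8   -14.     19.1    -0.     -0.      0.078]]
```

>>> {"api": "drive_tool", "payload": {"series": [1,45.5,11.4,19,0,0,0.078,1,46.3,7.8,19,0,0,0.078,1,46.8,4.2,19,0,0,0.078,1,47,0.5,19,0,0,0.078,1,47,-3.2,19,0,0,0.078,1,46.5,-6.8,19,0,0,0.078,1,45.8,-10.4,19,0,0,0.078,1,44.8,-14,19,0,0,0.078,1,0,0,0,0,0,0]}}

```text
t: 3.85
eef_pos: [0.5361, 0.4211, 0.2475]
tool_rot: [-0.002, 0.866, 0.5, -0.002]
contact_force: [0.1, -0.5, -0.1]
gripper_width: 1.0
```

Run:
```python
from h import *
from station import bot
o=bot.get_obs();print(o["eef_pos"],o["tool_rot"],o["q"])
a=-.528; y=np.array([np.cos(a),np.sin(a),0]);z=np.array([0,0,-1.]);R=Ro.from_matrix(np.c_[np.cross(y,z),y,z])
print(rel(o["eef_pos"],o["tool_rot"],[.538,.419,.108],R,1))
dd={}
for n in("scene","top"): dd[n]=bot.read_camera(n)
pickle.dump(dd,open("c1.pkl","wb"))
a=cv2.resize(dd["scene"]["pixels"][150:300,110:230],None,fx=3,fy=3,interpolation=cv2.INTER_CUBIC)
b=cv2.resize(dd["top"]["pixels"][130:280,110:240],None,fx=3,fy=3,interpolation=cv2.INTER_CUBIC)
cv2.imwrite("pics/above.png",np.hstack([a,b]))
```

```text
[0.53607517 0.4210503  0.24749129] [-0.00153891  0.86620867  0.49967446 -0.00236609] [-0.30938969  0.5815594  -0.66953571  1.50371009  0.37098503  1.19034573
 -1.56271396]
[[-5.000e-01  3.400e+00  1.395e+02 -5.000e-03  3.000e-03  4.000e-03]]
```

View pics/above.png

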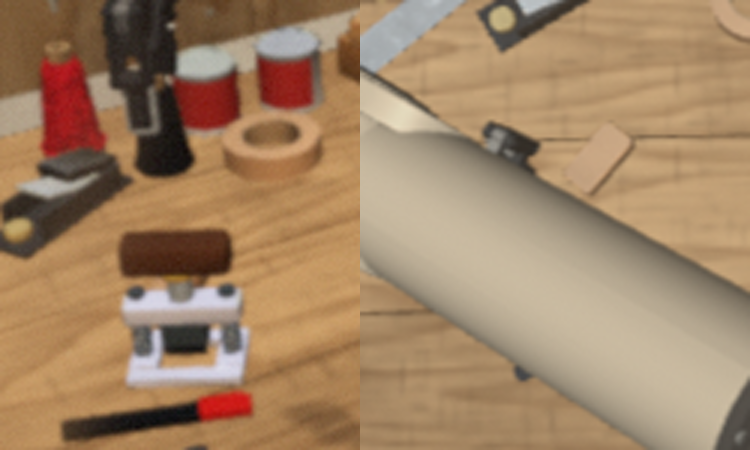

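The gripper hangs above the bar, at about (160,165) in the scene view, with the way down clear. Descending and closing.

>>> {"api": "drive_tool", "payload": {"series": [1,0,1.5,23,-0.005,0.003,0.004,1,0,2,25,0,0,0,1,0,0,25,0,0,0,1,0,0,25,0,0,0,1,0,0,24,0,0,0,1,0,0,17,0,0,0,1,0,0,0,0,0,0,-1,0,0,0,0,0,0,-1,0,0,0,0,0,0,-1,0,0,0,0,0,0,-1,0,0,0,0,0,0,-1,0,0,0,0,0,0], "force": 60}}

```text
t: 5.45
eef_pos: [0.5415, 0.4164, 0.1128]
tool_rot: [0.001, 0.868, 0.496, 0.003]
contact_force: [-2.4, 1.8, 3.2]
gripper_width: 0.319
```

Run:
```python
from h import *
from station import bot
o=bot.get_obs();print(o)
dd=bot.read_camera("scene")
cv2.imwrite("pics/grasp.png",cv2.resize(dd["pixels"][170:300,100:260],None,fx=4,fy=4,interpolation=cv2.INTER_CUBIC))
```

```text
{'t': 5.45, 'q': array([-0.33882794,  0.71009123, -0.60745181,  1.61485095,  0.47462108,
        0.96269704, -1.63976182]), 'joint_vel': array([-0.00092528,  0.00245081,  0.00119908, -0.00050276,  0.00276436,
       -0.00172253,  0.000849  ]), 'joint_torque': array([ 2.14458905e+00, -6.35588908e+01, -7.77092099e+00, -2.28223711e+01,
        9.41691957e-01,  2.69069849e-01,  2.63433019e-02]), 'eef_pos': array([0.54154193, 0.41642221, 0.11277101]), 'tool_rot': array([7.98896149e-04, 8.68187868e-01, 4.96226925e-01, 2.83308588e-03]), 'contact_force': array([-2.41809741,  1.82238265,  3.22129351]), 'torque': array([ 0.51113143,  0.64707129, -0.02167395]), 'gripper_width': 0.31925717041208657}
```

View pics/grasp.png

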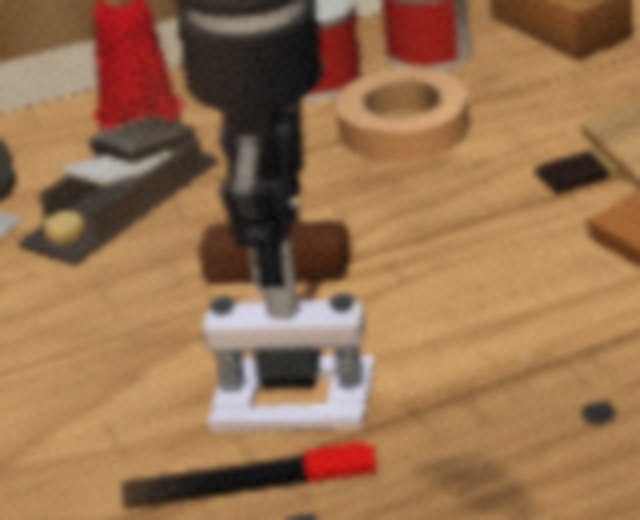

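The bar is gripped at its middle; the opening of 0.319 (27 mm) fits the 28 mm bar. Lifting, then refitting the stand with the known sizes and robust weights.

>>> {"api": "drive_tool", "payload": {"series": [-1,0,0,-5,0,0,0,-1,0,0,-15,0,0,0,-1,0,0,-25,0,0,0,-1,0,0,-30,0,0,0,-1,0,0,-30,0,0,0,-1,0,0,-30,0,0,0,-1,0,0,-20,0,0,0,-1,0,0,0,0,0,0,-1,0,0,0,0,0,0]}}

```text
t: 6.62
eef_pos: [0.5409, 0.4146, 0.2659]
tool_rot: [0.002, 0.868, 0.496, 0.001]
contact_force: [-1.1, -0.3, -5.3]
gripper_width: 0.319
```

```bash
cat > fit.py <<'E'
from h import *
S=lambda p:px(p,0,(240,170),4)
T=lambda p:px(p,440,(245,170),4)
h=[(.023,.031),(.023,-.031),(-.023,-.031),(-.023,.031)]
o2=[]
for n,F,ps in(("scene",S,[(157,145),(222,109),(272,155),(208,190)]),("top",T,[(578,161),(668,141),(683,206),(594,226)])):
    for a,b in zip(ps,h): o2.append((n,F(a),(*b,0)))
L=-.094;U=.082
o2+=[("scene",S((22,128)),(U,.095,0)),("top",T((472,97)),(U,.095,0)),("top",T((740,35)),(U,-.095,0)),("scene",S((216,295)),(L,.095,.012)),("top",T((530,343)),(L,.095,.012)),("top",T((783,280)),(L,-.095,.012))]
def f(p):
    R=Ro.from_euler("ZY",[p[3],-p[4]]);s={"scene":p[5:7],"top":p[7:9]}
    return np.concatenate([proj(n,R.apply(m)+p[:3])[0]-o+s[n] for n,o,m in o2]+[p[5:9]/1.0])
if __name__=="__main__":
    r=least_squares(f,[.52,.08,.08,.2,.35,0,0,0,0],loss="soft_l1",f_scale=.5)
    print(r.x.round(4),r.cost);print(r.fun[:-4].reshape(-1,2).round(1).tolist())
    print((.5*np.sqrt(np.diag(np.linalg.inv(r.jac.T@r.jac)))).round(4))
E
python3 fit.py
python3 - <<'E'
from station import bot
o=bot.get_obs();print(o["eef_pos"],o["tool_rot"],o["contact_force"],o["torque"],o["gripper_width"])
E
```

```text
[ 0.5244  0.0828  0.0761  0.2123  0.3301  0.6389  0.0351 -0.4497 -0.4498] 4.206051373362148
[[0.0, 0.2], [0.3, 0.9], [-0.4, 0.1], [-0.9, 0.1], [0.7, 0.0], [-0.2, -0.2], [-0.5, -0.8], [0.3, -0.6], [0.8, -1.0], [-0.2, 1.0], [-0.2, 0.5], [-0.5, -1.1], [0.1, 0.4], [2.5, 0.2]]
[0.0022 0.0019 0.0023 0.0065 0.0303 0.6904 0.4945 0.6693 0.7228]
[0.54086923 0.41458087 0.26587801] [0.00188551 0.86841214 0.49583727 0.00148347] [-1.10391796 -0.33065006 -5.32633775] [ 0.00040827 -0.00591063  0.0188976 ] 0.31856361973203806
```

```bash
cat >> h.py <<'E'
I=np.array([.5244,.0828,.0760]);YAW=.212;TILT=.338;HT=.1128
def frame(yaw=None,tilt=None):
    return Ro.from_euler("ZY",[YAW if yaw is None else yaw,-(TILT if tilt is None else tilt)])
def target(h,du=0,dv=0,yaw=None,tilt=None):
    F=frame(yaw,tilt);A=F.as_matrix();y=A[:,0];z=-A[:,2]
    return I+F.apply([du,dv,HT+h]),Ro.from_matrix(np.c_[np.cross(y,z),y,z])
E
python3 - <<'E'
from h import *
from station import bot
o=bot.get_obs();p,R=target(.045);print(p)
print(rel(o["eef_pos"],o["tool_rot"],p,R,11))
E
```

```text
[0.47324486 0.07178966 0.22487164]
[[-3.00e+01  1.05e+01  3.80e+00 -2.90e-02  1.20e-02 -6.70e-02]
 [-3.06e+01  8.40e+00  3.70e+00 -2.90e-02  1.20e-02 -6.70e-02]
 [-3.12e+01  6.20e+00  3.50e+00 -2.90e-02  1.20e-02 -6.70e-02]
 [-3.16e+01  4.00e+00  3.30e+00 -2.90e-02  1.20e-02 -6.70e-02]
 [-3.18e+01  1.80e+00  3.00e+00 -2.90e-02  1.20e-02 -6.70e-02]
 [-3.19e+01 -4.00e-01  2.70e+00 -2.90e-02  1.20e-02 -6.70e-02]
 [-3.18e+01 -2.60e+00  2.30e+00 -2.90e-02  1.20e-02 -6.70e-02]
 [-3.16e+01 -4.80e+00  1.80e+00 -2.90e-02  1.20e-02 -6.70e-02]
 [-3.12e+01 -7.00e+00  1.30e+00 -2.90e-02  1.20e-02 -6.70e-02]
 [-3.07e+01 -9.10e+00  7.00e-01 -2.90e-02  1.20e-02 -6.70e-02]
 [-3.00e+01 -1.11e+01  0.00e+00 -2.90e-02  1.20e-02 -6.70e-02]]
```

>>> {"api": "drive_tool", "payload": {"series": [-1,-30,10.5,3.8,-0.029,0.012,-0.067,-1,-30.6,8.4,3.7,-0.029,0.012,-0.067,-1,-31.2,6.2,3.5,-0.029,0.012,-0.067,-1,-31.6,4,3.3,-0.029,0.012,-0.067,-1,-31.8,1.8,3,-0.029,0.012,-0.067,-1,-31.9,-0.4,2.7,-0.029,0.012,-0.067,-1,-31.8,-2.6,2.3,-0.029,0.012,-0.067,-1,-31.6,-4.8,1.8,-0.029,0.012,-0.067,-1,-31.2,-7,1.3,-0.029,0.012,-0.067,-1,-30.7,-9.1,0.7,-0.029,0.012,-0.067,-1,-30,-11.1,0,-0.029,0.012,-0.067,-1,0,0,0,0,0,0]}}

```text
t: 8.12
eef_pos: [0.4709, 0.0686, 0.2224]
tool_rot: [0.104, 0.621, 0.765, 0.131]
contact_force: [-0.3, 0.5, -5.1]
gripper_width: 0.312
```

```bash
cat > look.py <<'E'
from h import *
from station import bot
import sys
n=sys.argv[1];hh=float(sys.argv[2])
o=bot.get_obs();print(o["t"],o["eef_pos"].round(4),o["tool_rot"].round(4),o["q"].round(2),o["contact_force"].round(1),o["torque"].round(2))
p,R=target(hh);print(rel(o["eef_pos"],o["tool_rot"],p,R,1))
Rt=Ro.from_quat(np.roll(o["tool_rot"],-1));F=frame()
print("stamp in inlay",F.inv().apply(o["eef_pos"]+Rt.apply([0,0,HT])-I).round(4))
c=bot.read_camera("scene");pickle.dump(c,open(f"cs_{n}.pkl","wb"))
x,y,w,h,s=225,130,130,130,6
im=cv2.resize(c["pixels"][y:y+h,x:x+w],None,fx=s,fy=s,interpolation=cv2.INTER_CUBIC)[:600] if 0 else cv2.resize(c["pixels"][y:y+h,x:x+w],None,fx=4.6,fy=4.6,interpolation=cv2.INTER_CUBIC)
def dr(P,col):
    q=((proj("scene",P)-[x,y]+.5)*4.6-.5).astype(int);cv2.polylines(im,[q.reshape(-1,1,2)],True,col,1)
# predicted foot underside outline (red), from the tool pose; inlay (green)
foot=np.array([[.045,.032],[-.045,.032],[-.045,-.032],[.045,-.032]])
dr(o["eef_pos"]+Rt.apply(np.c_[foot,np.full(4,HT)]),(0,0,255))
dr(o["eef_pos"]+Rt.apply(np.c_[foot,np.full(4,HT-.009)]),(255,0,255))
dr(I+F.apply([[.023,.031,0],[.023,-.031,0],[-.023,-.031,0],[-.023,.031,0]]),(0,255,0))
dr(I+F.apply([[.082,.095,0],[.082,-.095,0],[-.094,-.095,0],[-.094,.095,0]]),(0,255,0))
cv2.imwrite(f"pics/{n}.png",im)
E
python3 look.py hover .045
```

```text
8.125 [0.4709 0.0686 0.2224] [0.1041 0.6215 0.7653 0.1315] [ 0.51  0.1  -0.82  2.23  0.21  0.51 -0.26] [-0.3  0.5 -5.1] [-0.19  0.74  0.03]
[[ 2.7e+00  3.7e+00 -1.4e+00 -1.0e-03 -2.0e-03 -6.0e-03]]
stamp in inlay [-0.0038 -0.0024  0.0436]
```

View pics/hover.png

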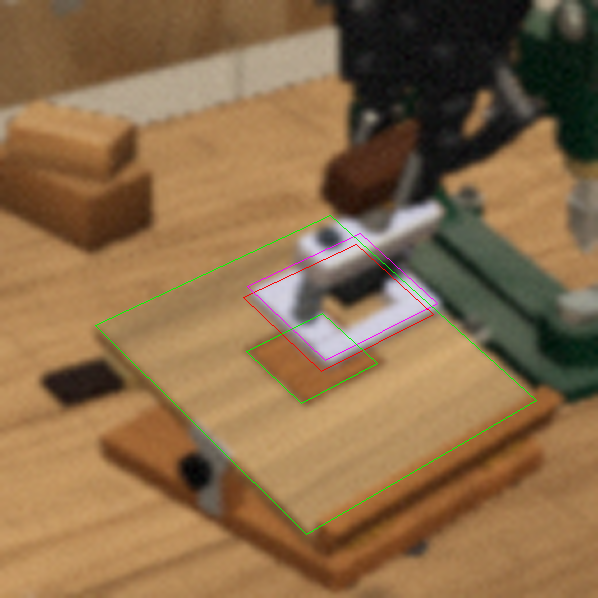

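The drawn foot outline, predicted from the arm pose, lies on the real foot to within about 0.5 px. The fitted inlay and panel outlines also match, with inlay corners at about (247,352) and (303,403) in the crop. Correcting sideways and going down to about 5 mm clear.

>>> {"api": "drive_tool", "payload": {"series": [-1,1.4,1.9,4,0,-0.001,-0.003,-1,1.3,1.8,9,0,-0.001,-0.003,-1,0,0,10,0,0,0,-1,0,0,9,0,0,0,-1,0,0,6,0,0,0,-1,0,0,0,0,0,0,-1,0,0,0,0,0,0]}}

```text
t: 9.05
eef_pos: [0.4891, 0.0792, 0.1905]
tool_rot: [0.106, 0.617, 0.768, 0.134]
contact_force: [0.6, -0.5, -4.5]
gripper_width: 0.314
```

```bash
python3 look.py near .0
```

```text
9.05 [0.4891 0.0792 0.1905] [0.1063 0.6169 0.7682 0.1337] [ 0.4   0.2  -0.76  2.23  0.39  0.45 -0.44] [ 0.6 -0.5 -4.5] [-0.21  0.75 -0.02]
[[-3.9e+00 -4.7e+00  6.8e+00  5.0e-03 -4.0e-03  5.0e-03]]
stamp in inlay [0.0053 0.0043 0.0069]
```

View pics/near.png

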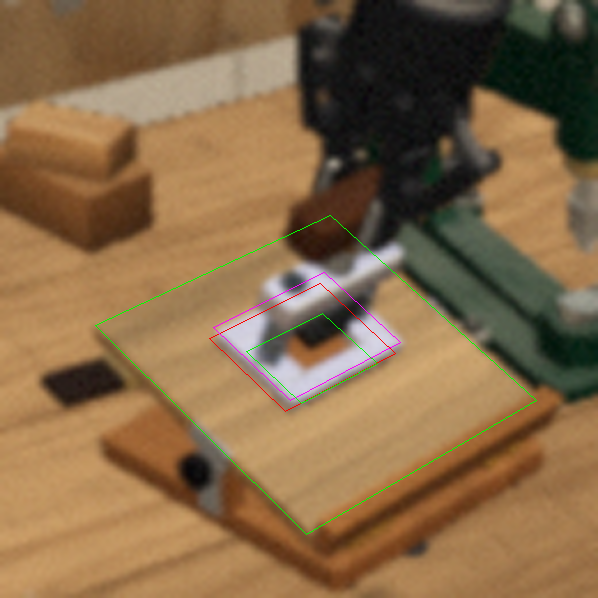

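>>> {"api": "drive_tool", "payload": {"series": [-1,0,0,0,0,0,0,-1,0,0,0,0,0,0]}}

```text
t: 9.35
eef_pos: [0.4891, 0.0787, 0.1905]
tool_rot: [0.107, 0.617, 0.768, 0.134]
contact_force: [0.3, 0.1, -4.7]
gripper_width: 0.315
```

```bash
python3 look.py x .0
```

```text
9.35 [0.4891 0.0787 0.1905] [0.1065 0.6172 0.768  0.1336] [ 0.4   0.2  -0.76  2.23  0.39  0.45 -0.44] [ 0.3  0.1 -4.7] [-0.14  0.73 -0.02]
[[-3.4e+00 -4.6e+00  6.9e+00  5.0e-03 -3.0e-03  4.0e-03]]
stamp in inlay [0.0052 0.0037 0.007 ]
```

Settled. Correcting in the plane.

>>> {"api": "drive_tool", "payload": {"series": [-1,-1.7,-2.3,0,0.003,-0.002,0.002,-1,-1.7,-2.3,1,0.002,-0.001,0.002,-1,0,0,1,0,0,0,-1,0,0,0,0,0,0,-1,0,0,0,0,0,0]}}

```text
t: 10.02
eef_pos: [0.4862, 0.0748, 0.1869]
tool_rot: [0.106, 0.619, 0.767, 0.131]
contact_force: [0.1, 0.1, -4.9]
gripper_width: 0.319
```

```bash
python3 look.py near2 .0
```

```text
10.025 [0.4862 0.0748 0.1869] [0.1056 0.6191 0.767  0.131 ] [ 0.4   0.2  -0.75  2.24  0.4   0.45 -0.44] [ 0.1  0.1 -4.9] [-0.18  0.73  0.05]
[[-2.0e-01  1.0e-01  4.7e+00  0.0e+00 -0.0e+00  1.0e-03]]
stamp in inlay [-0.0001  0.0002  0.0047]
```

>>> {"api": "drive_tool", "payload": {"series": [-1,0,0,1,0,0,0,-1,0,0,1,0,0,0,-1,0,0,1,0,0,0,-1,0,0,0,0,0,0]}}

```text
t: 10.58
eef_pos: [0.4871, 0.0748, 0.184]
tool_rot: [0.106, 0.619, 0.767, 0.131]
contact_force: [-0.8, -0.4, -2.3]
gripper_width: 0.317
```

>>> {"api": "drive_tool", "payload": {"series": [-1,0,0,1,0,0,0,-1,0,0,0,0,0,0]}}

```text
t: 10.82
eef_pos: [0.4874, 0.0748, 0.1832]
tool_rot: [0.106, 0.619, 0.767, 0.131]
contact_force: [-3.7, -2.6, 0.9]
gripper_width: 0.319
```

```bash
python3 look.py c1 .0
```

```text
10.825 [0.4874 0.0748 0.1832] [0.1058 0.6192 0.767  0.1308] [ 0.39  0.21 -0.75  2.24  0.42  0.44 -0.46] [-3.7 -2.6  0.9] [-0.39  1.06 -0.05]
[[0.1 0.2 0.8 0.  0.  0. ]]
stamp in inlay [-0.0002 -0.0001  0.0008]
```

Run:
```python
from h import *
c=pickle.load(open("cs_c1.pkl","rb"))
cv2.imwrite("pics/c1raw.png",cv2.resize(c["pixels"][185:225,260:320],None,fx=13,fy=13,interpolation=cv2.INTER_CUBIC))
```

```text
(no output)
```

View pics/c1raw.png

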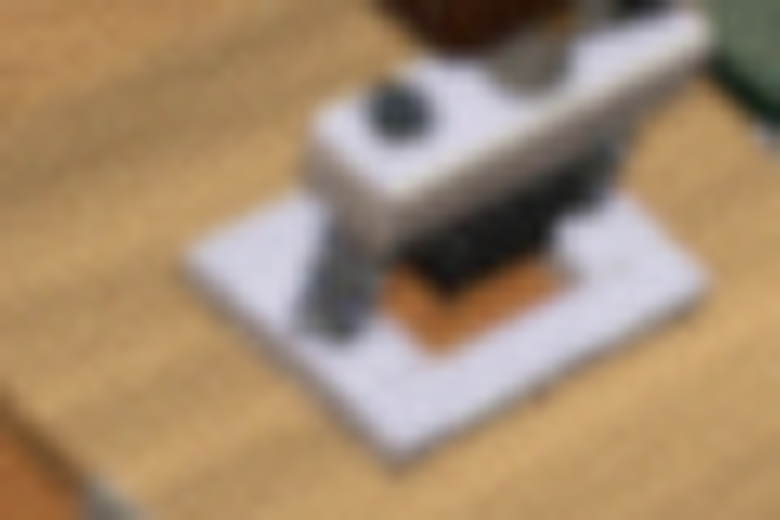

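The foot seems to sit on the face. Its lower corners in the crop are at about (183,266) left, (397,470) front and (708,298) right. I'll check the centring through the panel-plane homography from the same camera.

Run:
```python
from fit import *
src=[(o,m[:2]) for n,o,m in o2 if n=="scene" and m[2]==0]
H,_=cv2.findHomography(np.array([s[0] for s in src]),np.array([s[1] for s in src])*1000.)
def q(p): return [(p[0]+.5)/13-.5+260,(p[1]+.5)/13-.5+185]
c=cv2.perspectiveTransform(np.array([[q((183,266)),q((397,470)),q((708,298))]]),H)[0]
print("homog mm",c.round(1),"centre",((c[0]+c[2])/2).round(1),"len",np.linalg.norm(c[0]-c[1]),np.linalg.norm(c[2]-c[1]))
# camera-based with fitted plane + scene shift
r=least_squares(f,[.52,.08,.08,.2,.35,0,0,0,0],loss="soft_l1",f_scale=.5).x
for p in(r,):
    R=Ro.from_euler("ZY",[p[3],-p[4]])
    for k,(cr,m) in enumerate((((183,266),(.032,.045,0)),((397,470),(-.032,.045,0)),((708,298),(-.032,-.045,0)))):
        print(np.array(q(cr))-(proj("scene",R.apply(m)+p[:3])[0]+p[5:7]))
```

```text
homog mm [[ 33.7  39.8]
 [-30.2  44.8]
 [-30.5 -47.9]] centre [ 1.6 -4.1] len 64.03391911727473 92.72770317186134
[ 0.90235428 -0.8148269 ]
[ 0.80430688 -0.85228268]
[ 0.82361408 -1.28076864]
```

>>> {"api": "drive_tool", "payload": {"series": [-1,0,0,-3,0,0,0,-1,2,0,0,0.008,0,0,-1,0,0,0,0,0,0,-1,0,0,1.5,0,0,0,-1,0,0,1.5,0,0,0,-1,0,0,0.5,0,0,0,-1,0,0,0,0,0,0]}}

```text
t: 11.75
eef_pos: [0.4871, 0.0768, 0.1826]
tool_rot: [0.103, 0.62, 0.768, 0.128]
contact_force: [-3.4, -1.6, 0.9]
gripper_width: 0.321
```

```bash
cat > ft.py <<'E'
from h import *
from station import bot
o=bot.get_obs();R=Ro.from_quat(np.roll(o["tool_rot"],-1));F=frame()
dF=o["contact_force"]-[.2,0,-4.8];dM=o["torque"]-[-.18,.735,.0]
f=F.inv().apply(dF);r0=R.apply([0,0,HT-.003]);m=F.inv().apply(dM-np.cross(o["eef_pos"]*0+r0,dF))
print("F inlay",f.round(1),"CoP u,v mm",(np.array([-m[1],m[0]])/f[2]*1000).round(0))
A=(frame().inv()*R).as_matrix();print("tool z in inlay frame(-tilt err)",A[:,2].round(4),"yaw err",A[1,0].round(3),A[0,0].round(3), A[0,1].round(3),A[1,1].round(3))
print("foot",F.inv().apply(o["eef_pos"]+R.apply([0,0,HT])-I).round(4),o["t"],o["gripper_width"])
E
python3 ft.py
```

```text
F inlay [-1.7 -0.8  6.6] CoP u,v mm [-7.  6.]
tool z in inlay frame(-tilt err) [-0.008  0.    -1.   ] yaw err 1.0 -0.0 1.0 0.0
foot [-0.0011  0.002   0.0003] 11.75 0.32120491928455974
```

>>> {"api": "drive_tool", "payload": {"series": [-1,0,0,1,0,0,0,-1,0,0,1,0,0,0,-1,0,0,0,0,0,0]}}

```text
t: 12.12
eef_pos: [0.4877, 0.077, 0.1806]
tool_rot: [0.103, 0.62, 0.768, 0.128]
contact_force: [-3.6, -3.5, 1.4]
gripper_width: 0.32
```

```bash
python3 ft.py
```

```text
F inlay [-2.1 -2.6  7.4] CoP u,v mm [-4. 13.]
tool z in inlay frame(-tilt err) [-8.1e-03  2.0e-04 -1.0e+00] yaw err 1.0 -0.0 1.0 0.0
foot [-0.0012  0.002  -0.0018] 12.125 0.31970562223588994
```

Contact is central, with the centre of pressure within a few mm of the axis, so the foot is flush. The die is about 2 mm down and steady. Pressing on.

>>> {"api": "drive_tool", "payload": {"series": [-1,0,0,0,0,0,0,-1,0,0,1.5,0,0,0,-1,0,0,1.5,0,0,0,-1,0,0,1.5,0,0,0,-1,0,0,1.5,0,0,0,-1,0,0,1.5,0,0,0,-1,0,0,1.5,0,0,0,-1,0,0,1.5,0,0,0,-1,0,0,1.5,0,0,0,-1,0,0,0,0,0,0]}}

```text
t: 13.38
eef_pos: [0.4914, 0.0776, 0.1693]
tool_rot: [0.103, 0.62, 0.767, 0.128]
contact_force: [-5.0, -3.9, 6.0]
gripper_width: 0.313
```

```bash
python3 ft.py
```

```text
F inlay [-2.  -2.7 12.2] CoP u,v mm [-29.  -0.]
tool z in inlay frame(-tilt err) [-8.4e-03 -3.0e-04 -1.0e+00] yaw err 1.0 -0.0 1.0 0.0
foot [-0.0014  0.0018 -0.0137] 13.375 0.31265947794775834
```

>>> {"api": "drive_tool", "payload": {"series": [-1,0,0.6,0,0.006,0,0,-1,0,0.6,0,0.006,0,0,-1,0,0,0,0,0,0]}}

```text
t: 13.75
eef_pos: [0.4925, 0.0778, 0.1697]
tool_rot: [0.099, 0.62, 0.768, 0.123]
contact_force: [-6.6, -4.1, 5.4]
gripper_width: 0.317
```

```bash
python3 ft.py
```

```text
F inlay [-3.7 -2.6 12.1] CoP u,v mm [-15.   2.]
tool z in inlay frame(-tilt err) [-2.060e-02 -4.000e-04 -9.998e-01] yaw err 1.0 -0.0 1.0 0.0
foot [-0.0017  0.0018 -0.0137] 13.75 0.3167271308084432
```

>>> {"api": "drive_tool", "payload": {"series": [-1,0,0.6,0,0.006,0,0,-1,0,0,1,0,0,0,-1,0,0,1,0,0,0,-1,0,0,0,0,0,0]}}

```text
t: 14.25
eef_pos: [0.4929, 0.0774, 0.1689]
tool_rot: [0.098, 0.621, 0.769, 0.119]
contact_force: [-21.0, -8.1, 30.0]
gripper_width: 0.316
```

```bash
python3 ft.py
```

```text
F inlay [-9.6 -3.4 40.3] CoP u,v mm [-22.  -0.]
tool z in inlay frame(-tilt err) [-0.0275 -0.0033 -0.9996] yaw err 1.0 -0.001 1.0 0.001
foot [-0.0024  0.001  -0.0145] 14.25 0.3156349158527986
```

The die is on its stop at 40 N, which is over the final limit of 35 N. Backing off a little.

>>> {"api": "drive_tool", "payload": {"series": [-1,0,0,-0.9,0,0,0,-1,0,0,0,0,0,0,-1,0,0,0,0,0,0]}}

```text
t: 14.62
eef_pos: [0.4929, 0.0774, 0.1691]
tool_rot: [0.098, 0.621, 0.769, 0.12]
contact_force: [-13.0, -7.6, 16.6]
gripper_width: 0.32
```

```bash
python3 ft.py; python3 look.py fin 0 >/dev/null
python3 - <<'E'
from h import *
c=pickle.load(open("cs_fin.pkl","rb"))
cv2.imwrite("pics/finraw.png",cv2.resize(c["pixels"][180:225,255:325],None,fx=11,fy=11,interpolation=cv2.INTER_CUBIC))
E
```

```text
F inlay [-6.6 -4.7 25. ] CoP u,v mm [-20.   1.]
tool z in inlay frame(-tilt err) [-0.0273 -0.002  -0.9996] yaw err 1.0 -0.001 1.0 0.001
foot [-0.0023  0.0011 -0.0143] 14.625 0.32023634440320525
```

View pics/finraw.png

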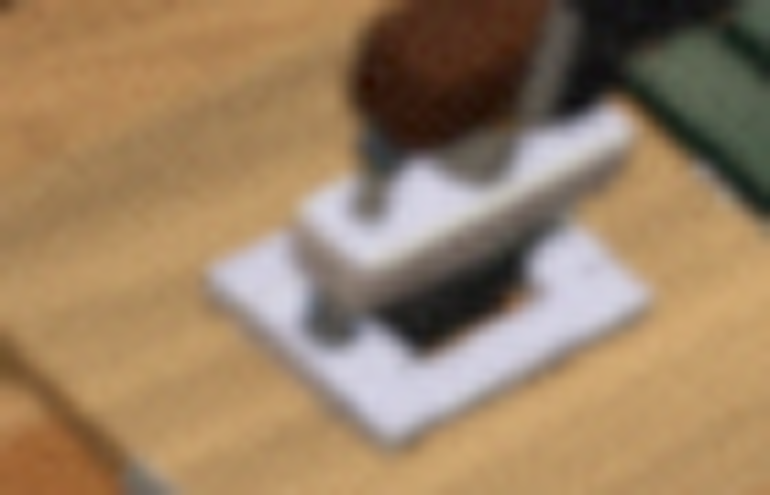

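The die is on its stop at about 25 N and the foot outline lies flat on the panel, with corners at about (207,287), (393,447) and (652,305) in the crop. One hold to confirm it is steady, then hand in.

>>> {"api": "drive_tool", "payload": {"series": [-1,0,0,-0.1,0,0,0,-1,0,0,0,0,0,0,-1,0,0,0,0,0,0,-1,0,0,0,0,0,0]}}

```text
t: 15.18
eef_pos: [0.4929, 0.0775, 0.1691]
tool_rot: [0.098, 0.621, 0.769, 0.12]
contact_force: [-12.5, -6.1, 15.7]
gripper_width: 0.314
```

```bash
python3 ft.py; python3 -c "
from station import bot
print(bot.hand_in())"
```

```text
F inlay [-6.1 -3.3 23.9] CoP u,v mm [-21.  -6.]
tool z in inlay frame(-tilt err) [-0.0273 -0.0019 -0.9996] yaw err 1.0 -0.001 1.0 0.001
foot [-0.0023  0.0012 -0.0143] 15.175 0.31374561018033675
the job is handed in; nothing more can be done
None
```

I gripped the stamp by its bar, lifted it, tilted it to about 18–19° and set it on the inlay with the die up. I then pressed the die onto its stop and handed in at 15.2 s while still holding it there; no verdict was reported.

- **Final force:** the last reading was steady at about 24 N normal to the face. It reached about 40 N for a moment when the die hit its stop, so I backed it off about 1 mm.
- **Die travel:** I estimate about 15–16 mm. The jump in force and the last picture both show it on the stop.
- **Centring:** by the arm's pose the foot is within about 3 mm of the inlay's centre and square with it. A check in the scene picture put it about 3–4 mm off along the ledge, so I shifted it 2 mm that way. The two measurements never fully agreed, but both are inside the 9 mm allowed.
- **Flushness:** this is inferred from the force and moment readings, not measured directly. The centre of pressure is about 20 mm towards the ledge, still inside the foot. My tilt estimate for the panel is uncertain by about 1°, and the tool ended about 1.5° shallower than the camera estimate.
- **Bystanders:** I commanded no path through them, but I did not check them again at the end.

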